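# Two-key dowel release

### The arm

A 6-joint arm with a two-finger parallel gripper is mounted at the origin on the work surface. World frame = base frame: x ahead of the robot, y to its left, z up, the work surface at z = 0. Lengths are in m, angles in rad, forces in N, time in s.
With the tool pointing down it reaches from about 0.25 to 0.725 m from the base axis. Payload 4 kg.
Tool frame: the origin (TCP) lies on the centre line of the jaws, within the pads' length; the fingertips stand 14 mm ahead of it and the grasp point (between the pads) lies 5 mm behind it; z points along the fingers, y is the line along which they close (so a half turn about z gives the same grasp; the last joint's range is limited). The gripper opens to 85 mm and grips with 20 to 120 N. Pads are 22 mm wide; open, the fingers measure 114 mm over their backs; the gripper's body (76 mm by 85 mm) begins 54 mm behind the grasp point. The pads swing forward as they close: fully open they stand 13 mm farther back than shut.
Start: joints at [1.174, 0.241, 0.005, 1.335, 0, 1.571], TCP at [0.193, 0.461, 0.245] pointing down, gripper open.
Joint ranges: [-2.72, 2.72], [-1.05, 1.87], [-1.09, 1.28], [-1.99, 2.15], [-1.42, 1.44], [-3.14, 3.14]. Speed limits (rad/s): [2.79, 2.79, 3.14, 3.14, 3.14, 3.14].

### API

Orientations are given as a unit quaternion [w, x, y, z].
In Python, from cell import ctrl gives the robot as it stands.
- The arm moves only by the shell command python3 -m creep 'ROWS' [OPENING] [FORCE]. ROWS is JSON, a list of rows, each a list of 4 numbers: the shift along the tool's x, y, z in m, then the turn about the tool's z in degrees. A call has 1 to 8 rows; each row shifts and turns the commanded pose from where the row before left it, along the tool's axes as they then stand; what a row does not reach is not made up. A row lasts 1/12 s, in which the tool goes at most 41.7 mm and 7.16 degrees, less where a joint would pass 70% of its speed; a pose out of reach is approached as far as the arm can. A call is refused whole if a number of a shift passes 0.0417 or a number of a turn 7.16, either way. A call with a gripper value outside its range is refused whole. OPENING is the finger opening in m, from 0 to 0.0854, set as the call begins (- or left out, the last holds). The fingers move at their own pace and stop on an object; FORCE is the grip in N (left out, the last holds). Time passes only in rows, so rows that do not move let the fingers close. It gives the time, the measured TCP pose, the force, the opening and the grip force at its end, in the units of the state.
- ctrl.observe(): the state, without advancing time (a new reading comes with each control period).
- ctrl.grab_frame(name): name is "side" or "top"; returns a dict with "pixels" (400x640x3 uint8, blue, green, red), "range_z" (400x640 float32, m along the optical axis (not along the pixel's ray), 0 where there is no reading), "mtx" (3x3 intrinsics, pixels), "distortion" ([k1, k2, p1, p2, k3] as OpenCV has them; the pictures are not rectified), "R" (3x3) and "t" (3): a world point X has camera coordinates R X + t. Camera axes: x right, y down, z forward; pixel columns grow to the right and rows downward; lengths in m; the calibration is good to about 2 mm. A picture is of the moment at which its call begins.
- ctrl.finish_job(): hands the job in; it is judged then, once.
The state is a dict: "t": time; "q": joint angles; "qd": joint speeds; "tau": joint torques, N m; "eef_pos": TCP position; "tool_rot": TCP orientation; "force": force on the tool from outside, world axes, zero at the start; "wrist_torque": the same for the moment, N m; "width": finger opening in m; "gripper_force": force on a finger pad.
Only numpy, scipy, OpenCV 4.12 (cv2) and the standard library are available. Lean on these libraries where they do the work, as an engineer would, in place of code of your own. Each camera call takes 0.05 s, during which the arm holds its last target. There are 200 camera calls.

### The job

Two dowel feeders stand on the bench. On the one holding the thicker dowel, press its two black keys down together, one fingertip on each, and keep both down until the dowel has rolled into its tray; then let both keys come up and draw clear. Touch only the keys: do not touch or lift either dowel, leave the slimmer dowel's feeder unused and the other things on the bench where they are.

Things in the scene. Friction and masses are not known exactly. Their poses are not given: they have to be found in the camera images.
- thick_feeder: Wooden feeder holding the thicker dowel, screwed to the bench, 270 mm long (x), 140 mm wide (y); both feeders are alike. Origin on the bench under its middle; x points from the keys down the lane to the tray, z up. Deck 75 mm high with two black keys at x -130 to -75 mm; lane falling 15.5 degrees from x -75 (62 mm high) to 40 mm (30 mm high), between side walls 75 mm high.
- thick_key_left_top (a point): Centre of the top face of the thicker dowel's feeder's left key: black square cap 24 x 24 mm, on the deck at feeder x -102 mm, y +29 mm; 90 mm above the bench (15 mm proud of the deck) when up. The two caps' centres are 58 mm apart, with a 34 mm gap between them.
- thick_key_left (a joint): How far that key is pressed, in m: 0 up, 0.010 fully down. A spring brings it back; 1.2 N starts it, about 4 N holds it fully down.
- thick_key_right_top (a point): Centre of the top face of the thicker dowel's feeder's right key: black square cap 24 x 24 mm, on the deck at feeder x -102 mm, y -29 mm; 90 mm above the bench (15 mm proud of the deck) when up. The two caps' centres are 58 mm apart, with a 34 mm gap between them.
- thick_key_right (a joint): How far that key is pressed, in m: 0 up, 0.010 fully down. A spring brings it back; 1.2 N starts it, about 4 N holds it fully down.
- thick_dowel_center (a point): Centre of the thicker dowel: plain wooden rod 24 mm in diameter, 112 mm long, lying across the lane behind the pins at the start, about 70 mm from the keys' centres towards the tray.
- slim_feeder: Wooden feeder holding the slimmer dowel, screwed to the bench, 270 mm long (x), 140 mm wide (y); both feeders are alike. Origin on the bench under its middle; x points from the keys down the lane to the tray, z up. Deck 75 mm high with two black keys at x -130 to -75 mm; lane falling 15.5 degrees from x -75 (62 mm high) to 40 mm (30 mm high), between side walls 75 mm high.
- slim_key_left_top (a point): Centre of the top face of the slimmer dowel's feeder's left key: black square cap 24 x 24 mm, on the deck at feeder x -102 mm, y +29 mm; 90 mm above the bench (15 mm proud of the deck) when up. The two caps' centres are 58 mm apart, with a 34 mm gap between them.
- slim_key_left (a joint): How far that key is pressed, in m: 0 up, 0.010 fully down. A spring brings it back; 1.2 N starts it, about 4 N holds it fully down.
- slim_key_right_top (a point): Centre of the top face of the slimmer dowel's feeder's right key: black square cap 24 x 24 mm, on the deck at feeder x -102 mm, y -29 mm; 90 mm above the bench (15 mm proud of the deck) when up. The two caps' centres are 58 mm apart, with a 34 mm gap between them.
- slim_key_right (a joint): How far that key is pressed, in m: 0 up, 0.010 fully down. A spring brings it back; 1.2 N starts it, about 4 N holds it fully down.
- slim_dowel_center (a point): Centre of the slimmer dowel: plain wooden rod 14 mm in diameter, 112 mm long, lying across the lane behind the pins at the start, about 70 mm from the keys' centres towards the tray.
- thick_tray (a point): Centre of the tray floor of the thicker dowel's feeder, 9 mm above the bench, at feeder x 85 mm. The tray is open on top, 90 mm long (x 40 to 130 mm), 120 mm wide inside, its walls 42 mm high; its floor falls slightly away from the keys.
- bottle: Bystander: amber glass jar with black cap, 44 mm diameter, 85 mm high, standing; origin at the centre of its underside.
- offcut: Bystander: dark wood offcut 90 x 50 x 30 mm; origin at the centre of its underside.
- plane: Bystander: small brass and steel hand plane, 100 x 34 mm, 36 mm high; origin at the centre of its underside.
- thick_dowel: The thicker dowel itself; origin at its centre, its y along the rod. Two steel pins, one joined to each key, stand 6 mm out of the lane and hold it back. A pin goes down with its key: with both keys over about 6 mm down the dowel rolls into the tray by itself in about a second.
- slim_dowel: The slimmer dowel itself; origin at its centre, its y along the rod. Two steel pins, one joined to each key, stand 6 mm out of the lane and hold it back. A pin goes down with its key: with both keys over about 6 mm down the dowel rolls into the tray by itself in about a second.
There are look-alikes about, which are no part of the job. Leave any purple or turquoise look-alike of the thick_dowel alone.

How it is judged:
On the way:
1. the thicker dowel lies in its tray while both of its keys are still held down (x of thick_dowel_center in the frame of thick_feeder between 0.045 and 0.13 m and y of thick_dowel_center in the frame of thick_feeder between -0.06 and 0.06 m and z of thick_dowel_center in the frame of thick_feeder below 0.034 m and value of joint each of thick_key_left, thick_key_right above 0.004 m), for 0.1 s.
At the end, for the whole second after the job is handed in: The thicker dowel rests (under 30 mm/s) inside its tray (centre under 34 mm high), having arrived with both keys over 4 mm down; all four keys are up (within 1.5 mm), the slimmer dowel is within 8 mm and the bystanders within 20 mm of their starts (x of thick_dowel_center in the frame of thick_feeder between 0.045 and 0.13 m and y of thick_dowel_center in the frame of thick_feeder between -0.06 and 0.06 m and z of thick_dowel_center in the frame of thick_feeder below 0.034 m and linear speed of thick_dowel below 0.03 m/s and value of joint each of thick_key_left, thick_key_right, slim_key_left, slim_key_right below 0.0015 m and distance of slim_dowel_center from where it was at the start of the episode below 0.008 m and distance of each of bottle, offcut, plane from where it was at the start of the episode below 0.02 m); the robot touches nothing.
It fails at once if one key of the pair goes down (more than 6 mm) without the other (less than 2 mm): they are not pressed together ((value of joint thick_key_left above 0.006 m and value of joint thick_key_right below 0.002 m) or (value of joint thick_key_right above 0.006 m and value of joint thick_key_left below 0.002 m)).
It fails at once if the slimmer dowel's feeder is used: a key pressed over 3 mm, or its dowel moved over 8 mm (value of joint any of slim_key_left, slim_key_right above 0.003 m or distance of slim_dowel_center from where it was at the start of the episode above 0.008 m).
It fails at once if the robot touches a dowel (more than 0.5 N) (contact force between any of the fingers, the arm and thick_dowel above 0.5 N or contact force between any of the fingers, the arm and slim_dowel above 0.5 N).
It fails at once if a dowel is lifted out of its feeder (height (world z) of any of thick_dowel_center, slim_dowel_center above 0.09 m).
It fails at once if a bystander is moved more than 20 mm (distance of any of bottle, offcut, plane from where it was at the start of the episode above 0.02 m).
It also fails if it takes over 42 s, if anything falls off the work surface, if the arm or the gripper's body presses on something with over 40 N, if the wrist force passes 120 N, or if a joint passes its speed limit or range.

## Working session

There is one attempt and no reset: what is moved stays moved. The work goes in short steps, Python scripts to look and compute and a shell command to move; the robot and the scene stay as the last step left them, time stands still between calls to the robot, and variables do not carry over. Pictures are saved under pics/ and viewed, at most 10 in all, crops included, and the job is handed in when it is done.

```bash
mkdir -p pics; python3 - <<'E'
from cell import ctrl
import cv2,numpy as np
for n in("top","side"):
    f=ctrl.grab_frame(n); cv2.imwrite(f"pics/{n}0.png",f["pixels"]); np.savez(f"{n}0.npz",**f)
    print(n,f["mtx"].round(1).tolist(),np.round(f["distortion"],3),(-f["R"].T@f["t"]).round(3))
s=ctrl.observe();print(s["t"],s["eef_pos"],s["tool_rot"],s["width"])
E
```

```text
top [[448.2, 0.0, 320.4], [0.0, 448.2, 194.6], [0.0, 0.0, 1.0]] [0.016 0.    0.    0.    0.   ] [ 4.610e-01 -1.000e-03  1.183e+00]
side [[514.9, 0.0, 316.5], [0.0, 514.9, 199.8], [0.0, 0.0, 1.0]] [-0.092  0.     0.     0.     0.   ] [-0.21  -0.935  1.152]
0.1 [0.19304132 0.4606644  0.24451945] [-1.81939116e-04  1.97103446e-01  9.80382272e-01 -8.93510203e-04] 0.0855898435837569
```

View pics/top0.png

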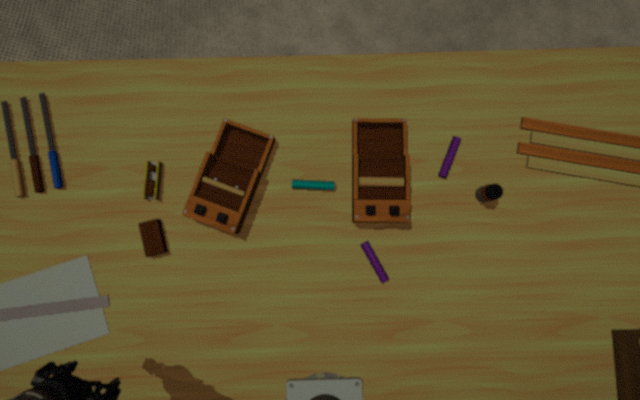

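View pics/side0.png

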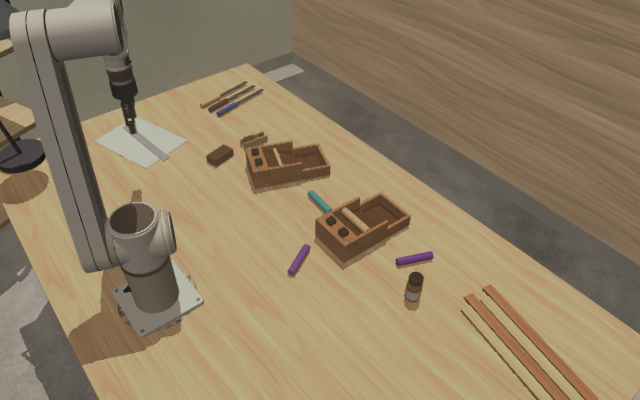

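The top view shows two feeders. The left one has its dowel at (222,187) and keys at (200,210) and (222,217). The right one has its dowel at (381,182) and keys at (371,210) and (394,210). In the side view the right feeder is the nearer one, with its dowel at (354,221).

Candidates for the thick dowel:
- left rod (222,187), natural wood, looks slim
- right rod (381,182), natural wood, looks thick
- turquoise rod (313,185), a decoy
- purple rods (450,158) and (375,262), decoys

I choose the right one, and will check it in a crop while measuring.

```bash
cat > h.py <<'E'
import cv2,numpy as np
def load(n): return dict(np.load(f"{n}0.npz"))
def plane(f,px,z):
    u=cv2.undistortPoints(np.float64([[px]]),f["mtx"],f["distortion"])[0,0]
    c=-f["R"].T@f["t"]; d=f["R"].T@np.r_[u,1]
    return c+d*(z-c[2])/d[2]
def keys(f,box,thr):
    x0,y0,x1,y1=box; g=f["pixels"][y0:y1,x0:x1].max(2); m=(g<thr).astype(np.uint8)
    n,l,s,c=cv2.connectedComponentsWithStats(m)
    return [(c[i]+[x0,y0],s[i,4],s[i,2:4]) for i in range(1,n) if s[i,4]>25]
E
python3 - <<'E'
from h import *
t=load("top");s=load("side")
a=cv2.resize(t["pixels"][110:240,180:420],None,fx=3.3,fy=3.3,interpolation=cv2.INTER_CUBIC)
cv2.imwrite("pics/crop.png",cv2.convertScaleAbs(a,alpha=1.6))
for n,f,b in(("top",t,(355,200,410,220)),("top",t,(186,200,236,226)),("side",s,(318,205,356,245))):
  for thr in(25,35,45):
    for c,A,wh in keys(f,b,thr): print(n,thr,c.round(1),A,wh,plane(f,c,.09).round(4))
# dowel width from wood-bright mask, depth along centre columns
for n,b in(("thick",(362,172,402,192)),("slim",(200,172,245,200))):
  x0,y0,x1,y1=b; g=t["pixels"][y0:y1,x0:x1].max(2); m=(g>110).astype(np.uint8)
  k,l,st,c=cv2.connectedComponentsWithStats(m); i=1+st[1:,4].argmax()
  print(n,cv2.minAreaRect(np.argwhere(l==i)[:,::-1].astype(np.float32)),c[i]+[x0,y0],g.max())
E
```

```text
top 25 [370.3 210.2] 51 [8 8] [ 0.5146 -0.1254  0.09  ]
top 25 [393.8 210.6] 63 [9 8] [ 0.5122 -0.1829  0.09  ]
top 35 [370.5 210.2] 65 [8 9] [ 0.5146 -0.126   0.09  ]
top 35 [394.1 210.6] 72 [9 9] [ 0.512  -0.1834  0.09  ]
top 45 [370.2 210. ] 78 [9 9] [ 0.5152 -0.1252  0.09  ]
top 45 [394.1 210.5] 86 [ 9 10] [ 0.5123 -0.1835  0.09  ]
top 25 [200.2 209.9] 51 [10 10] [0.5261 0.2892 0.09  ]
top 25 [222.3 218.1] 47 [9 9] [0.5048 0.2357 0.09  ]
top 35 [200.1 209.7] 76 [11 10] [0.5267 0.2895 0.09  ]
top 35 [222.  217.8] 74 [11 11] [0.5054 0.2363 0.09  ]
top 45 [225.2 203.6] 34 [15  9] [0.54   0.2283 0.09  ]
top 45 [200.1 209.7] 86 [11 10] [0.5268 0.2895 0.09  ]
top 45 [222. 218.] 87 [11 11] [0.5051 0.2363 0.09  ]
thick ((19.49947738647461, 9.016111373901367), (39.10868453979492, 5.223089218139648), 1.8476102352142334) [381.53642384 180.98675497] 118
slim ((12.137931823730469, 9.655172348022461), (17.08397102355957, 1.8569533824920654), 21.801406860351562) [212.37037037 181.77777778] 115
```

View pics/crop.png

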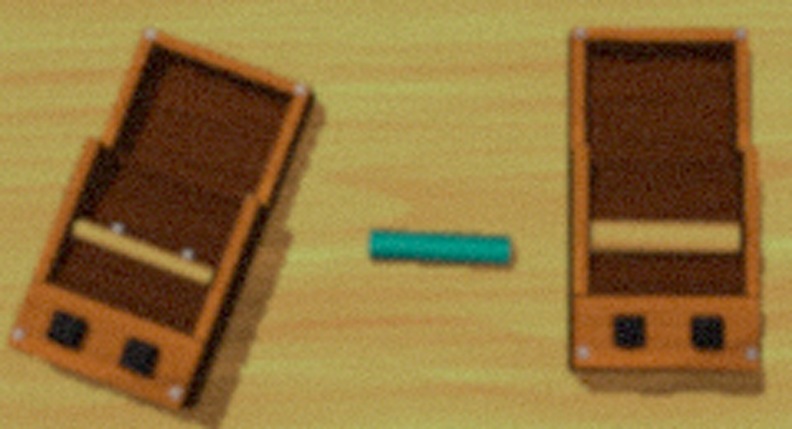

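The crop confirms it. In the right feeder the rod (crop ~(665,238)) is clearly thicker than the left one's (crop ~(143,250)), and its keys are at crop (630,332) and (707,333). I'll turn first and set the fingers about 58 mm apart, centre to centre, while refining the keys with the side view.

```bash
python3 - <<'E'
from h import *
s=load("side");t=load("top")
for thr in(30,45,60):
  for c,A,wh in keys(s,(322,212,352,240),thr): print(thr,c.round(1),A,wh,plane(s,c,.09).round(4))
# feeder heading from the feeder's orange outline (top view)
hsv=cv2.cvtColor(t["pixels"],cv2.COLOR_BGR2HSV)[112:228,345:416]
m=((hsv[...,0]<14)&(hsv[...,1]>150)).astype(np.uint8)
print(cv2.minAreaRect(np.argwhere(m)[:,::-1].astype(np.float32)), m.sum())
E
python3 -m creep '[[0,0,0,-6.8],[0,0,0,-6.8],[0,0,0,-6.8]]' 0.0435 20
python3 -c "
from cell import ctrl;s=ctrl.observe();print(s['q'],s['tool_rot'])"
```

```text
((36.0, 60.5), (107.0, 56.0), 90.0) 2961
t: 0.35
eef_pos: [0.1931, 0.4608, 0.2448]
tool_rot: [-0.0, 0.017, 1.0, -0.001]
force: [-1.0, -0.1, -0.2]
width: 0.0517
gripper_force: 0.0
[1.17397628e+00 2.41065166e-01 4.20235658e-03 1.33518790e+00
 1.29581454e-06 1.20888721e+00] [-2.32869837e-04  1.74545728e-02  9.99847461e-01 -5.82358270e-04]
```

```bash
python3 -m creep '[[-0.019,-0.034,0,0],[-0.019,-0.034,0,0],[-0.019,-0.034,0,0],[-0.019,-0.034,0,0],[-0.019,-0.034,0,0],[-0.019,-0.034,0,0],[-0.019,-0.034,0,0],[-0.019,-0.034,0,0]]'
python3 -m creep '[[-0.019,-0.034,0,0],[-0.019,-0.034,0,0],[-0.019,-0.034,0,0],[-0.019,-0.034,0,0],[-0.019,-0.034,0,0],[-0.019,-0.034,0,0],[-0.019,-0.034,0,0],[-0.019,-0.034,0,0]]'
```

```text
t: 1.02
eef_pos: [0.3341, 0.1813, 0.2451]
tool_rot: [-0.0, 0.02, 1.0, -0.0]
force: [0.0, -0.4, 1.1]
width: 0.0438
gripper_force: 0.0
t: 1.68
eef_pos: [0.475, -0.0968, 0.245]
tool_rot: [-0.0, 0.021, 1.0, 0.0]
force: [1.2, 2.0, 1.0]
width: 0.0435
gripper_force: 0.0
```

```bash
python3 - <<'E'
from h import *
s=load("side")
a=s["pixels"][195:265,305:420]
print(cv2.cvtColor(s["pixels"],cv2.COLOR_BGR2GRAY)[216:238:2,324:352:2])
E
```

```text
[[120 118 118  69  78 111  76  75  73  69  65 101 130 151]
 [119  88  60  59  59  70 117  75  74  72  69  64  96 127]
 [119  55  58  62  59  56  78 118  75  75  72  68  60  94]
 [123  64  55  58  54  54  99 119 123  79  75  74  72  61]
 [126 124  62  52  52 104 118 118 119 124  85  74  73  71]
 [123 126 124  77 107 119 119 117 118 120 110  90  74  75]
 [ 70 120 127 124 119 117 120 118  98  58  59 100 102  73]
 [ 73  71 116 125 124 119 116  72  60  59  57  58 100 114]
 [ 75  72  70 108 125 123 119  55  54  61  62  54  51 123]
 [ 74  76  72  70 101 119 119  78  52  53  54  52  73 121]
 [ 74  75  75  72  72  99 117 117  77  54  60 107 118 119]]
```

```bash
python3 -m creep '[[-0.019,-0.029,0,0],[-0.019,-0.028,0,0],[0,0,0.03,0],[0,0,0.03,0],[0,0,0,0],[0,0,0,0]]'
python3 - <<'E'
from h import *
from cell import ctrl
s=load("side")
for b in((322,214,340,228),(336,226,354,241)):
  for thr in(66,85): 
    g=cv2.cvtColor(s["pixels"],cv2.COLOR_BGR2GRAY); m=(g[b[1]:b[3],b[0]:b[2]]<thr).astype(np.uint8)
    n,l,st,c=cv2.connectedComponentsWithStats(m); i=1+st[1:,4].argmax(); p=c[i]+b[:2]
    print(p,st[i],plane(s,p,.085).round(4))
f=ctrl.grab_frame("side"); cv2.imwrite("pics/side1.png",cv2.resize(f["pixels"][130:280,250:450],None,fx=4,fy=4,interpolation=cv2.INTER_CUBIC))
np.savez("side1.npz",**f)
o=ctrl.observe();print(o["eef_pos"],o["tool_rot"],o["force"],o["q"])
E
```

```text
t: 2.18
eef_pos: [0.5086, -0.1528, 0.1835]
tool_rot: [-0.003, 0.02, 1.0, 0.001]
force: [-0.0, -0.9, 1.3]
width: 0.0436
gripper_force: 0.0
[330.52307692 220.93846154] [ 4  3 10  9 65] [ 0.5183 -0.1286  0.085 ]
[330.62820513 220.74358974] [ 4  2 11 11 78] [ 0.5191 -0.1282  0.085 ]
[342.89855072 232.15942029] [ 2  2 11  9 69] [ 0.5166 -0.1861  0.085 ]
[342.83908046 232.16091954] [ 2  1 11 11 87] [ 0.5165 -0.186   0.085 ]
[ 0.51008896 -0.15304026  0.18546231] [-7.22014499e-04  2.02753024e-02  9.99794152e-01  2.09259528e-04] [-0.30075813  0.17599472  0.07358974] [-2.91490092e-01  3.38380135e-01 -1.96481212e-02  1.21427144e+00
  1.63643890e-05 -2.50936709e-01]
```

View pics/side1.png

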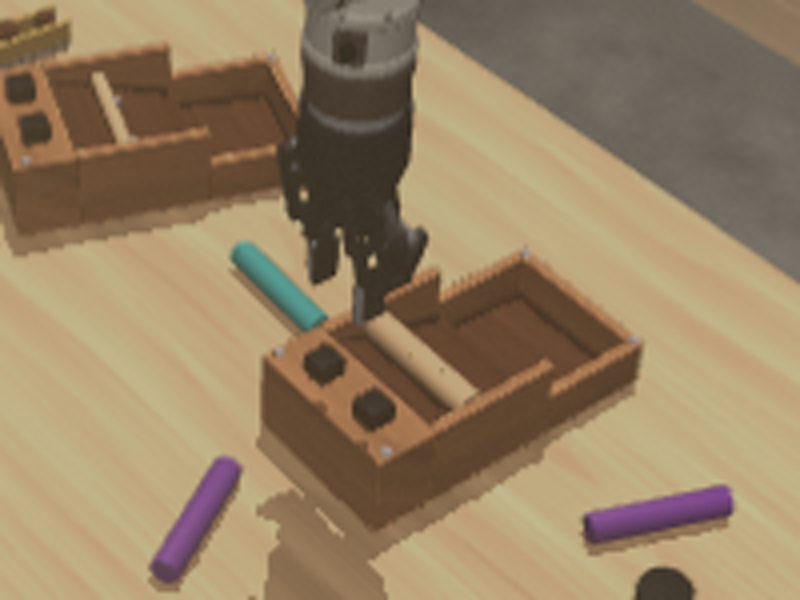

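The side picture shows the gripper above and behind the keys, which are at crop (325,362) and (373,408). The tips are at crop (320,280) and (367,318), still well above. Averaging the two views puts the key midpoint at about (0.5155, -0.1555). I'll shift, come down to about 20 mm above the caps, and compare again.

```bash
python3 -m creep '[[-0.005,-0.0025,0,0],[0,0,0.025,0],[0,0,0.025,0],[0,0,0.010,0],[0,0,0,0],[0,0,0,0],[0,0,0,0]]'
python3 - <<'E'
from h import *
from cell import ctrl
P=[]
for n,(x,y,w,h) in(("side",(290,160,100,100)),("top",(332,150,100,100))):
    f=ctrl.grab_frame(n); np.savez(f"{n}2.npz",**f)
    P.append(cv2.resize(cv2.convertScaleAbs(f["pixels"][y:y+h,x:x+w],alpha=1.5),None,fx=4,fy=4,interpolation=cv2.INTER_CUBIC))
cv2.imwrite("pics/pair2.png",np.hstack(P))
o=ctrl.observe();print(o["eef_pos"],o["tool_rot"],o["force"],o["t"])
E
```

```text
t: 2.82
eef_pos: [0.5168, -0.1563, 0.1273]
tool_rot: [0.002, 0.02, 1.0, -0.0]
force: [1.1, -0.2, 0.7]
width: 0.0436
gripper_force: 0.0
[ 0.51668668 -0.15630001  0.12720273] [ 1.68837847e-03  2.02833962e-02  9.99792729e-01 -4.81258323e-04] [ 0.21876801 -0.20335886  0.19332955] 2.9167
```

View pics/pair2.png

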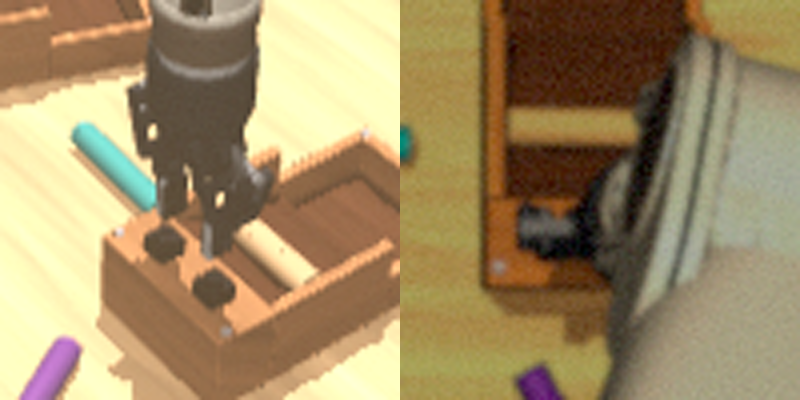

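The tips now hover just above the caps. In the side crop the tips are at (165,213) and (209,255), over keys at (164,240) and (212,288). The top view is mostly blocked by the wrist. I'll compute the tip positions from the side camera's range.

```bash
python3 - <<'E'
from h import *
f=dict(np.load("side2.npz")); f0=load("side")
def pt(f,u,v):
    z=f["range_z"][v,u]; a=cv2.undistortPoints(np.float64([[[u,v]]]),f["mtx"],f["distortion"])[0,0]
    return f["R"].T@(np.r_[a,1]*z-f["t"])
print("tips")
for u0 in(331,342):
  for v in range(206,226):
    for u in(u0-1,u0,u0+1):
      p=pt(f,u,v); g=f["pixels"][v,u].max()
      if p[2]<.135 and p[2]>.094 and .48<p[0]<.55: print((u,v),p.round(4),g)
print("keys")
for u,v in((330,219),(331,220),(330,221),(342,230),(343,231),(342,232)): print(pt(f0,u,v).round(4),f["range_z"][v,u]-f0["range_z"][v,u])
E
```

```text
tips
(330, 211) [ 0.5117 -0.1317  0.1316] 78
(331, 211) [ 0.5125 -0.1352  0.1338] 66
(332, 211) [ 0.5156 -0.1361  0.1326] 63
(330, 212) [ 0.5095 -0.1344  0.131 ] 79
(331, 212) [ 0.5121 -0.1358  0.1305] 64
(332, 212) [ 0.5172 -0.1344  0.1264] 62
(330, 213) [ 0.5098 -0.1343  0.1267] 75
(331, 213) [ 0.5134 -0.1345  0.1247] 64
(332, 213) [ 0.5175 -0.1343  0.1221] 63
(330, 214) [ 0.5102 -0.134   0.1223] 101
(331, 214) [ 0.5125 -0.1358  0.1222] 64
(332, 214) [ 0.5157 -0.1366  0.1209] 98
(331, 216) [ 0.5261 -0.1211  0.0949] 88
(332, 217) [ 0.526  -0.1258  0.0945] 67
(330, 218) [ 0.5175 -0.1267  0.0961] 65
(331, 218) [ 0.5192 -0.1292  0.0971] 66
(331, 219) [ 0.5178 -0.1309  0.095 ] 69
(332, 219) [ 0.5199 -0.1329  0.0953] 69
(331, 220) [ 0.5148 -0.1344  0.0954] 66
(330, 221) [ 0.5093 -0.1363  0.0962] 63
(331, 221) [ 0.513  -0.1366  0.0942] 64
(342, 220) [ 0.5122 -0.1835  0.1349] 93
(342, 221) [ 0.5111 -0.185   0.1327] 87
(341, 222) [ 0.5078 -0.1846  0.1305] 98
(342, 222) [ 0.512  -0.1844  0.1278] 87
(343, 222) [ 0.5127 -0.1877  0.1299] 63
(341, 223) [ 0.5084 -0.1843  0.1259] 98
(342, 223) [ 0.5124 -0.1842  0.1234] 92
(343, 223) [ 0.5105 -0.1902  0.1292] 64
(341, 224) [ 0.5068 -0.1863  0.1244] 124
(342, 224) [ 0.5112 -0.1858  0.1213] 99
keys
[ 0.5188 -0.1254  0.0903] -0.0048240423
[ 0.5157 -0.1334  0.0941] -0.0018463135
[ 0.5115 -0.1339  0.093 ] -0.0045250654
[ 0.5137 -0.1848  0.0947] 0.0016969442
[ 0.516  -0.1869  0.0908] -0.0016037226
[ 0.5097 -0.1895  0.0927] -0.0067880154
```

Tips sit about 28 mm above the caps and inside the cap outlines, with the fingers slightly inboard. I'll open to 47 mm and approach, then press in small steps.

```bash
python3 -m creep '[[0,0,0.012,0],[0,0,0.008,0],[0,0,0,0],[0,0,0,0]]' 0.047
python3 -m creep '[[0,0,0.003,0],[0,0,0,0],[0,0,0,0]]'
python3 -m creep '[[0,0,0.003,0],[0,0,0,0],[0,0,0,0]]'
python3 -m creep '[[0,0,0.003,0],[0,0,0,0],[0,0,0,0]]'
```

```text
t: 3.25
eef_pos: [0.515, -0.1559, 0.1052]
tool_rot: [-0.0, 0.02, 1.0, 0.0]
force: [0.3, 0.2, 0.2]
width: 0.047
gripper_force: 0.0
t: 3.5
eef_pos: [0.5154, -0.156, 0.1025]
tool_rot: [0.0, 0.02, 1.0, -0.0]
force: [0.1, 0.2, -0.1]
width: 0.0467
gripper_force: 0.0
t: 3.75
eef_pos: [0.5159, -0.1561, 0.0998]
tool_rot: [0.001, 0.02, 1.0, -0.0]
force: [0.0, -0.3, 2.5]
width: 0.0467
gripper_force: 1.3
t: 4.0
eef_pos: [0.5159, -0.1562, 0.0967]
tool_rot: [0.001, 0.02, 1.0, -0.0]
force: [1.0, -1.1, 4.4]
width: 0.0472
gripper_force: 2.3
```

Both keys carry equal load (2.5 N in total, then 4.4 N). Pressing on and holding.

```bash
python3 -m creep '[[0,0,0.003,0],[0,0,0.0025,0],[0,0,0,0],[0,0,0,0],[0,0,0,0],[0,0,0,0],[0,0,0,0],[0,0,0,0]]'
python3 -m creep '[[0,0,0,0],[0,0,0,0],[0,0,0,0],[0,0,0,0],[0,0,0,0],[0,0,0,0],[0,0,0,0],[0,0,0,0]]'
python3 - <<'E'
from h import *
from cell import ctrl
f=ctrl.grab_frame("side")
cv2.imwrite("pics/press.png",cv2.resize(cv2.convertScaleAbs(f["pixels"][170:270,300:420],alpha=1.3),None,fx=5,fy=5,interpolation=cv2.INTER_CUBIC))
E
```

```text
t: 4.67
eef_pos: [0.5159, -0.1561, 0.0917]
tool_rot: [0.001, 0.02, 1.0, -0.0]
force: [-0.1, -0.0, 7.2]
width: 0.047
gripper_force: 3.6
t: 5.33
eef_pos: [0.5159, -0.1562, 0.0917]
tool_rot: [0.001, 0.02, 1.0, -0.0]
force: [-0.4, 0.2, 7.4]
width: 0.0467
gripper_force: 3.6
```

View pics/press.png

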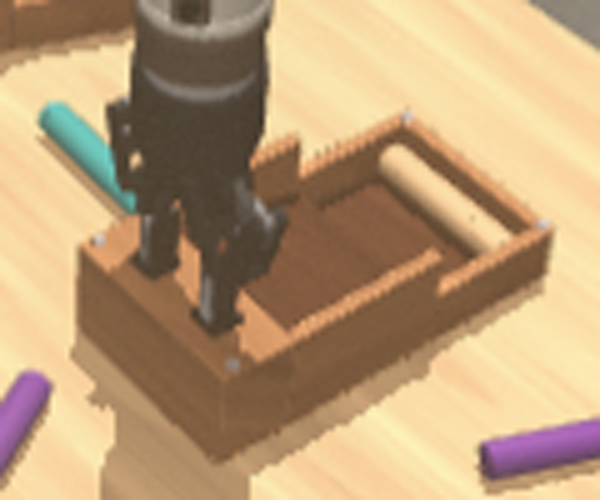

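The picture shows both fingers holding the keys down at crop (155,265) and (218,320), with the thick dowel at the far end of the tray, around crop (445,195). I'll hold a moment longer, then release straight up.

```bash
python3 -m creep '[[0,0,0,0],[0,0,0,0],[0,0,0,0],[0,0,0,0],[0,0,0,0],[0,0,0,0]]'
python3 -m creep '[[0,0,-0.006,0],[0,0,-0.012,0],[0,0,-0.03,0],[0,0,-0.03,0],[0,0,-0.03,0],[0,0,-0.03,0],[0,0,0,0],[0,0,0,0]]'
python3 -m creep '[[0.02,0,0,0],[0.03,0,0,0],[0.03,0,0,0],[0.02,0,0,0],[0,0,0,0],[0,0,0,0],[0,0,0,0],[0,0,0,0]]'
python3 - <<'E'
from h import *
from cell import ctrl
f=ctrl.grab_frame("side")
cv2.imwrite("pics/end.png",cv2.resize(f["pixels"][120:310,200:440],None,fx=3,fy=3,interpolation=cv2.INTER_CUBIC))
E
```

```text
t: 5.88
eef_pos: [0.5159, -0.1561, 0.0917]
tool_rot: [0.001, 0.02, 1.0, -0.0]
force: [-1.4, -0.5, 7.3]
width: 0.0471
gripper_force: 3.6
t: 6.55
eef_pos: [0.5161, -0.1562, 0.2304]
tool_rot: [0.002, 0.02, 1.0, -0.0]
force: [0.3, 0.5, -0.8]
width: 0.0472
gripper_force: 0.0
t: 7.22
eef_pos: [0.416, -0.1519, 0.2281]
tool_rot: [-0.0, 0.02, 1.0, 0.0]
force: [0.1, -0.2, -0.1]
width: 0.047
gripper_force: 0.0
```

View pics/end.png

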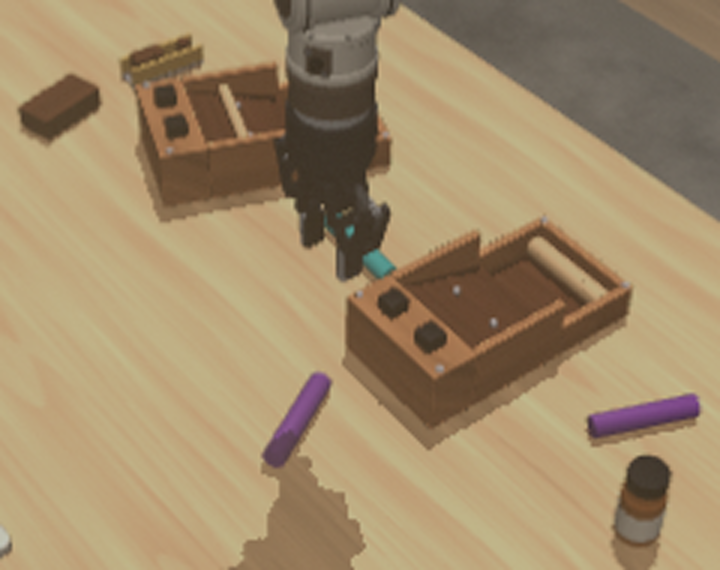

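Both keys are back up at crop (393,302) and (430,337), and the pins are up again. The dowel rests in the tray at (565,268), nothing else has moved, and the arm is clear.

```bash
python3 -c "
from cell import ctrl;print(ctrl.finish_job())"
```

```text
the job is handed in; nothing more can be done
None
```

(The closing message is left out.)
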